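Find the clamping knob that fits the shaker stud

ROBOT

A 7-joint arm with a two-finger parallel gripper is mounted at the origin on the work surface. World frame = base frame: x ahead of the robot, y to its left, z up, the work surface at z = 0. Lengths are in m, angles in rad, forces in N, time in s.
With the tool pointing down it reaches from about 0.425 to 0.925 m from the base axis. Payload 6.8 kg.
Tool frame: the origin (TCP) lies midway between the tips of the shut fingers; the grasp point (between the pads) lies 19 mm behind it; z points along the fingers, y is the direction in which the jaws open and shut (so a half turn about z gives the same grasp; the last joint's range is limited). The gripper opens to 85 mm and grips with 20 to 120 N. Pads are 22 mm wide; open, the fingers measure 114 mm over their backs; the gripper's body (76 mm by 85 mm) begins 54 mm behind the grasp point. The pads swing forward as they close: fully open they stand 13 mm farther back than shut.
Start: joints at [1.227, 0.477, 0.022, 1.555, -0.011, 1.109, -0.083], TCP at [0.158, -0.656, 0.231] pointing down, gripper open.
Joint ranges: [-2.96, 2.96], [-0.34, 2.1], [-1.41, 1.46], [0.24, 2.44], [-1.37, 4.51], [0.17, 1.92], [-2.96, 2.96]. Speed limits (rad/s): [2.39, 2.39, 3.14, 3.14, 3.14, 3.14, 3.14].

INTERFACE

Orientations are given as a unit quaternion [x, y, z, w].
In Python, from cell import env gives the robot as it stands.
- The arm moves only by the tool arm_command, never from a script. Its argument "motion" is a list of rows, each a list of 5 numbers: the shift along the tool's x, y, z each as a share of 0.1 m, from -1 to 1, then the turn about the tool's z as a share of pi rad, from -1 to 1, then the opening, from 0 (shut) to 1 (fully open). In form: [[x, y, z, spin, grip], ...]. A call has 1 to 5 rows; each row shifts and turns the commanded pose from where the row before left it, along the tool's axes as they then stand; what a row does not reach is not made up. A row lasts 1/12 s, in which the tool goes at most 41.7 mm and 7.16 degrees, less where a joint would pass 70% of its speed; a pose out of reach is approached as far as the arm can. A call with a number of a shift or a turn outside -1 to 1 is refused whole. A call with a gripper value outside its range is refused whole. The fingers move at their own pace and stop on an object; the grip force is fixed at half the most. Time passes only in rows, so rows that do not move let the fingers close. It gives the time, the measured TCP pose, the force and the opening at its end, in the units of the state.
- env.state(): the state, without advancing time (a new reading comes with each control period).
- env.snapshot(name): name is "side" or "top"; returns the picture (384x512x3 uint8, red, green, blue); there is no depth.
- env.calibration(name): a dict with "K" (3x3 intrinsics, pixels), "xyz" and "orientation" of the camera in the world. Camera axes: x right, y up, looking along -z (the intrinsics and any distortion apply to the point x, -y, -z); pixel columns grow to the right and rows downward; lengths in m; the calibration is good to about 2 mm. A picture is of the moment at which its call begins. calibration takes no time and is no camera call.
- env.hand_in(): hands the job in, once; it reports no verdict.
The state is a dict: "t": time; "joint_pos": joint angles; "qd": joint speeds; "tau": joint torques, N m; "eef_pos": TCP position; "tcp_rot": TCP orientation; "force": force on the tool from outside, world axes, zero at the start; "ft_torque": the same for the moment, N m; "width": opening from 0.0 (shut) to 1.0 (fully open).
Only numpy, scipy, OpenCV 4.12 (cv2) and the standard library are available. Lean on these libraries where they do the work, as an engineer would, in place of code of your own. Each camera call takes 0.05 s, during which the arm holds its last target. There are 200 camera calls.

TASK

Only one of the two look-alike knobs in the white tray has the thread of the stud on the blue shaker: find out which by trial screwing, setting each knob you try on the stud, letting go of it so that it sits on the thread by itself, and then taking a fresh grip to turn it. Screw the one that fits fully down onto the clamp plate and leave it there, with the other one standing upright in the tray. Do not shift or knock over the bottle, the beaker or the jar.

Things in the scene. Friction and masses are not known exactly. Their poses are not given: they have to be found in the camera images.
- knob_a: black hexagonal clamping knob, one of two that look the same, closed on top, 46 mm across flats, 58 mm tall, about 350 g, upright. Origin: centre of its underside; z up; x along the white line on top, square to two opposite flats (others every 60 deg). Two thread lugs inside lie on its x axis, so x and -x are alike. Which knob fits differs from start to start and cannot be seen.
- knob_b: black hexagonal clamping knob, one of two that look the same, closed on top, 46 mm across flats, 58 mm tall, about 350 g, upright. Origin: centre of its underside; z up; x along the white line on top, square to two opposite flats (others every 60 deg). Two thread lugs inside lie on its x axis, so x and -x are alike. Which knob fits differs from start to start and cannot be seen.
- stud_foot (a point): foot of the stud's axis on the steel clamp plate (90 mm square, 91 mm over the bench) where the knob must seat. z up; x along the plate's two white lines. A knob drops onto the thread with its white line along this x (either way round, within 7 deg), its underside then about 9 mm over the plate; at other angles it rests about 15 mm up until turned clockwise to a start.
- stud_top (a point): top of the fixed stud, 50 mm over the plate; 13 mm thick with a pointed end, 23 mm over its right-hand two-start thread below, 26 mm lead. From its start the right knob turns clockwise (from above) about 120 deg, sinking to the plate; it stops by 128 deg. A wrong knob starts alike but binds solid after about 8 or 68 deg, 3 mm or more too high; turned back it lifts off. Let go, a knob stays as turned.
- shaker: blue shaker, fixed, 220 mm (its x) by 210 mm, origin under its centre, right below the stud, same axes as stud_foot. Platform 84 mm over the bench. A tube rack stands on either side of the stud: inner faces 61 mm from the stud's axis along y and -y, tube caps up to 55 mm over the clamp plate; along x it is open.
- tray: white spare-parts tray, fixed, 170 mm (its x) by 275 mm (its y), floor 4 mm over the bench, rim 10 mm high and 4 mm thick. Origin: centre of its underside. The knobs stand in it along its y, 90 to 170 mm apart
- bottle: tall amber bottle, 56 mm across, 165 mm tall, loose, standing between tray and shaker; origin: centre of its underside
- beaker: open glass beaker, 60 mm across, 80 mm tall, loose; origin: centre of its underside
- jar: small clear jar with white lid, 52 mm across, 60 mm tall, loose; origin: centre of its underside
Mind the look-alikes: they are no part of the job. Leave any brown or yellow look-alike of the knob_b alone.

How it is judged:
On the way:
1. a knob has been set on the stud, started or resting on the thread, and let go of (((horizontal distance between knob_a and stud_foot below 0.01 m and z of knob_a in the frame of stud_foot between 0.004 and 0.022 m and angle between knob_a's own z axis and vertical below 0.2 rad and contact force between the fingers and knob_a below 0.05 N) or (horizontal distance between knob_b and stud_foot below 0.01 m and z of knob_b in the frame of stud_foot between 0.004 and 0.022 m and angle between knob_b's own z axis and vertical below 0.2 rad and contact force between the fingers and knob_b below 0.05 N))), for 0.2 s.
At the end, for the whole second after the job is handed in: One knob is screwed home on the stud (axis within 5 mm, underside within 2 mm of the clamp plate, upright within 4 degrees); the other stands upright (within 5 degrees) on the tray's floor; both at rest (((horizontal distance between knob_a and stud_foot below 0.005 m and z of knob_a in the frame of stud_foot between -0.003 and 0.002 m and angle between knob_a's own z axis and vertical below 0.08 rad and x of knob_b in the frame of tray between -0.08 and 0.08 m and y of knob_b in the frame of tray between -0.132 and 0.132 m and height (world z) of knob_b below 0.01 m and angle between knob_b's own z axis and vertical below 0.1 rad) or (horizontal distance between knob_b and stud_foot below 0.005 m and z of knob_b in the frame of stud_foot between -0.003 and 0.002 m and angle between knob_b's own z axis and vertical below 0.08 rad and x of knob_a in the frame of tray between -0.08 and 0.08 m and y of knob_a in the frame of tray between -0.132 and 0.132 m and height (world z) of knob_a below 0.01 m and angle between knob_a's own z axis and vertical below 0.1 rad)) and linear speed of each of knob_a, knob_b below 0.02 m/s); the robot touches nothing.
It fails at once if the amber bottle is shifted by more than 25 mm or tipped (distance of bottle from where it was at the start of the episode above 0.025 m or angle between bottle's own z axis and vertical above 0.3 rad).
It fails at once if the glass beaker is shifted by more than 25 mm or tipped (distance of beaker from where it was at the start of the episode above 0.025 m or angle between beaker's own z axis and vertical above 0.3 rad).
It fails at once if the small jar is shifted by more than 25 mm or tipped (distance of jar from where it was at the start of the episode above 0.025 m or angle between jar's own z axis and vertical above 0.3 rad).
It also fails if it takes over 72 s, if anything falls off the work surface, if the arm or the gripper's body presses on something with over 40 N, if the wrist force passes 120 N, or if a joint passes its speed limit or range.

## Working session

There is one attempt and no reset: what is moved stays moved. The work goes in short steps, Python scripts to look and compute and a tool call to move; the robot and the scene stay as the last step left them, time stands still between calls to the robot, and variables do not carry over. Pictures are saved under pics/ and viewed, about 8 in all and at most 12, crops included, and the job is handed in when it is done.

Besides the shell and the picture viewer there is one more tool, called after "Call:" by a JSON object that holds its "api" and its "payload", one argument or row to a line. arm_command: Moves the arm, as the interface text tells. Shift numbers are shares of 0.1 m and turn numbers shares of pi rad, none past 1 either way. Its arguments: {"type":"object","properties":{"motion":{"type":"array"}},"required":["motion"]}

```bash
mkdir -p pics; ls; python3 - <<'E'
from cell import env
import cv2, numpy as np
s=env.state(); print({k:np.round(v,3).tolist() for k,v in s.items()})
for n in("top","side"):
    im=env.snapshot(n); cv2.imwrite(f"pics/{n}0.png",im[:,:,::-1])
    c=env.calibration(n); print(n,{k:np.round(np.array(v),4).tolist() if not isinstance(v,str) else v for k,v in c.items()})
a=cv2.imread("pics/top0.png");b=cv2.imread("pics/side0.png")
E
```

```text
pics
{'t': 0.0, 'joint_pos': [1.227, 0.478, 0.022, 1.556, -0.012, 1.109, -0.083], 'qd': [-0.001, -0.001, 0.001, 0.0, 0.0, -0.0, -0.001], 'tau': [0.001, -59.644, 1.608, -28.12, 0.012, 0.009, -0.0], 'eef_pos': [0.158, -0.656, 0.23], 'tcp_rot': [0.993, 0.118, -0.0, -0.001], 'force': [0.087, -0.629, 0.317], 'ft_torque': [0.041, 0.012, 0.006], 'width': 0.999}
top {'K': [[382.001, 0.0, 261.76], [0.0, 382.001, 191.742], [0.0, 0.0, 1.0]], 'xyz': [0.4735, 0.0972, 1.0929], 'orientation': [-0.0396, 0.0295, 0.7071, -0.7054]}
side {'K': [[489.9168, 0.0, 256.017], [0.0, 489.9168, 186.1019], [0.0, 0.0, 1.0]], 'xyz': [0.3179, -0.7272, 1.1383], 'orientation': [0.3454, -0.0463, -0.1408, 0.9267]}
```

View pics/top0.png

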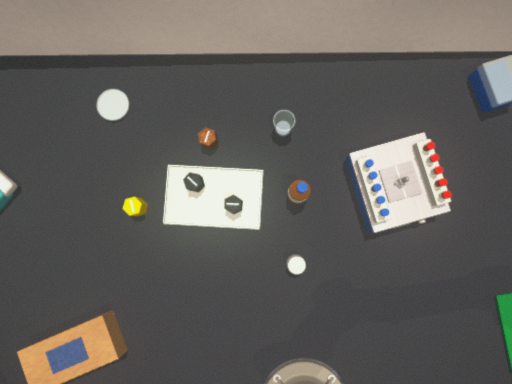

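View pics/side0.png

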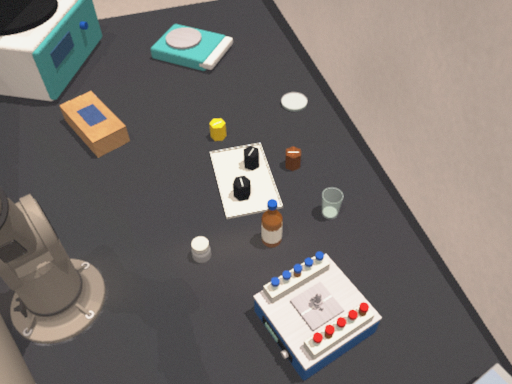

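Two black knobs stand in the tray, at about (194,182) and (233,204) in the top view. The brown (207,137) and yellow (134,206) ones are outside the tray and are decoys. The stud is at about (402,181). I'll confirm with one enlarged crop mosaic.

```bash
cat > h.py <<'E'
from cell import env
import cv2, numpy as np
from scipy.spatial.transform import Rotation as R
def cam(n):
    c=env.calibration(n); return np.array(c["K"]),np.array(c["xyz"]),R.from_quat(c["orientation"]).as_matrix()
def ray(n,px):
    K,o,M=cam(n); d=np.linalg.solve(K,[px[0],px[1],1.]); return o,M@(d*[1,-1,-1])
def onz(n,px,z):
    o,d=ray(n,px); return o+d*(z-o[2])/d[2]
def proj(n,p):
    K,o,M=cam(n); q=(M.T@(np.array(p)-o))*[1,-1,-1]; q=K@q; return q[:2]/q[2]
def tri(pa,pb):
    (o1,d1),(o2,d2)=ray("top",pa),ray("side",pb); d1=d1/np.linalg.norm(d1);d2=d2/np.linalg.norm(d2)
    s=np.linalg.lstsq(np.c_[d1,-d2],o2-o1,rcond=None)[0]; a=o1+s[0]*d1;b=o2+s[1]*d2
    return (a+b)/2,np.linalg.norm(a-b)
def pose():
    s=env.state(); M=R.from_quat(s["tcp_rot"]).as_matrix()
    return s,np.degrees(np.arctan2(M[1,0],M[0,0])),M
E
python3 - <<'E'
from h import *
a=cv2.imread("pics/top0.png");b=cv2.imread("pics/side0.png")
def cr(im,x,y,w,h,s): return cv2.resize(im[y:y+h,x:x+w],None,fx=s,fy=s,interpolation=cv2.INTER_CUBIC)
m=np.vstack([np.hstack([cr(a,176,165,80,56,5),cr(a,362,153,80,56,5)]),np.hstack([cr(b,215,140,80,62,5),cr(b,277,275,80,62,5)])])
cv2.imwrite("pics/m1.png",m)
print([np.round(onz("top",p,z),3).tolist() for p,z in [((194,182),.062),((233,204),.062),((402,181),.141),((299,190),.16),((284,123),.04),((296,265),.06)]])
E
```

```text
[[0.602, 0.296, 0.062], [0.541, 0.19, 0.062], [0.593, -0.24, 0.141], [0.569, 0.019, 0.16], [0.771, 0.049, 0.04], [0.378, 0.021, 0.06]]
```

View pics/m1.png

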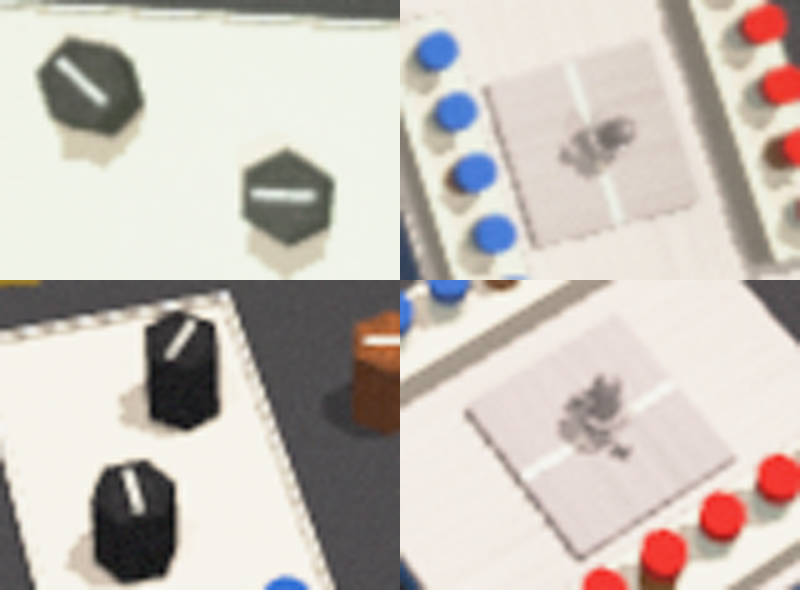

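The mosaic confirms two black knobs in the tray with white lines, and the plate with two white line pieces. Next I fit the lines and plate corners for subpixel values.

```bash
cat >> h.py <<'E'
def line(im,box,thr):
    "black blob in box -> weighted centroid and ends of the white line in it"
    x,y,w,h=box; g=cv2.cvtColor(im[y:y+h,x:x+w],cv2.COLOR_RGB2GRAY)
    g=cv2.resize(g,None,fx=4,fy=4,interpolation=cv2.INTER_CUBIC)
    _,d=cv2.threshold(g,100,255,cv2.THRESH_BINARY_INV)
    c=max(cv2.findContours(d,cv2.RETR_EXTERNAL,cv2.CHAIN_APPROX_NONE)[0],key=cv2.contourArea)
    m=np.zeros_like(g); cv2.fillPoly(m,[c],255); m=cv2.erode(m,np.ones((9,9)))
    ys,xs=np.where((m>0)&(g>thr)); P=np.c_[xs,ys].astype(float)
    mu=P.mean(0); v=np.linalg.svd(P-mu,full_matrices=False)[2][0]; t=(P-mu)@v
    f=lambda p:(p+.5)/4-.5+[x,y]
    return f(mu),f(mu+v*t.min()),f(mu+v*t.max())
def knob(boxt,boxs,z,thr=120):
    L={}
    for n,b in(("top",boxt),("side",boxs)):
        im=env.snapshot(n)
        mu,p,q=line(im,b,thr); W=[onz(n,k,z) for k in(mu,p,q)]
        L[n]=mu; d=W[2]-W[1]
        print(n,np.round(mu,1),np.round(W[0],4),"len",round(np.linalg.norm(d),4),"ang",round(np.degrees(np.arctan2(d[1],d[0]))%180,1))
    p,e=tri(L["top"],L["side"]); print("tri",np.round(p,4),"gap",round(e,4))
E
python3 - <<'E'
from h import *
knob((182,171,25,24),(241,144,20,24),.062)
knob((222,192,24,24),(231,174,22,24),.062)
f=lambda P,x0,y0,x,y:[((u-x0+.5)/5-.5+x,(v-y0+.5)/5-.5+y) for u,v in P]
T=f([(487,88),(648,40),(697,205),(533,247),(572,65),(620,222)],400,0,362,153)
S=f([(612,315),(733,460),(580,558),(467,410),(674,385),(526,474)],400,280,277,275)
for n,P in(("top",T),("side",S)):
    W=np.array([onz(n,p,.091) for p in P]); a,b,c,d=W[:4,:2]
    s=np.linalg.solve(np.c_[c-a,-(d-b)],b-a); C=a+s[0]*(c-a)
    e=[round(float(np.linalg.norm(W[(i+1)%4]-W[i])),4) for i in range(4)]
    an=[round(float(np.degrees(np.arctan2(*(W[(i+1)%4]-W[i])[1::-1]))%90),1) for i in range(4)]
    l=W[5]-W[4]
    print(n,"C",C,W[:4,:2].mean(0),e,an,"line",np.degrees(np.arctan2(l[1],l[0]))%180,W[4:].mean(0))
E
```

```text
h.py:27: RuntimeWarning: Mean of empty slice.
  mu=P.mean(0); v=np.linalg.svd(P-mu,full_matrices=False)[2][0]; t=(P-mu)@v
  ret = um.true_divide(
Traceback (most recent call last):
  File "h.py", line 34, in knob
    mu,p,q=line(im,b,thr); W=[onz(n,k,z) for k in(mu,p,q)]
           ~~~~^^^^^^^^^^
  File "h.py", line 27, in line
    mu=P.mean(0); v=np.linalg.svd(P-mu,full_matrices=False)[2][0]; t=(P-mu)@v
                    ~~~~~~~~~~~~~~~~~~~~~~~~~~~~~~~~~~~~~~~~~~^^^
IndexError: index 0 is out of bounds for axis 0 with size 0
```

```bash
sed -i 's/m=np.zeros_like(g); cv2.fillPoly(m,\[c\],255); m=cv2.erode(m,np.ones((9,9)))/c=cv2.convexHull(c); m=np.zeros_like(g); cv2.fillPoly(m,[c],255); m=cv2.erode(m,np.ones((7,7)))/' h.py
python3 - <<'E'
from h import *
knob((182,171,25,24),(241,144,20,24),.062)
knob((222,192,24,24),(231,174,22,24),.062)
f=lambda P,x0,y0,x,y:[((u-x0+.5)/5-.5+x,(v-y0+.5)/5-.5+y) for u,v in P]
T=f([(487,88),(648,40),(697,205),(533,247),(572,65),(620,222)],400,0,362,153)
S=f([(612,315),(733,460),(580,558),(467,410),(674,385),(526,474)],400,280,277,275)
for n,P in(("top",T),("side",S)):
    W=np.array([onz(n,p,.091) for p in P]); a,b,c,d=W[:4,:2]
    s=np.linalg.solve(np.c_[c-a,-(d-b)],b-a); C=a+s[0]*(c-a)
    e=[round(float(np.linalg.norm(W[(i+1)%4]-W[i])),4) for i in range(4)]
    an=[round(float(np.degrees(np.arctan2(*(W[(i+1)%4]-W[i])[1::-1]))%90),1) for i in range(4)]
    l=W[5]-W[4]
    print(n,"C",C,W[:4,:2].mean(0),e,an,"line",np.degrees(np.arctan2(l[1],l[0]))%180,W[4:].mean(0))
E
```

```text
top [192. 181.] [0.6046 0.302  0.062 ] len 0.0362 ang 46.9
side [250.7 151.3] [0.604  0.3048 0.062 ] len 0.0365 ang 47.0
tri [0.6036 0.3013 0.0656] gap 0.0011
top [232.4 203.6] [0.5423 0.1913 0.062 ] len 0.0353 ang 88.1
side [241.2 181.7] [0.5418 0.1934 0.062 ] len 0.0356 ang 86.5
tri [0.5417 0.1911 0.0646] gap 0.001
top C [ 0.59716644 -0.25077232] [ 0.59743618 -0.251624  ] [0.0892, 0.0904, 0.0889, 0.0868] [16.5, 14.1, 14.2, 14.2] line 14.819029443312758 [ 0.59820432 -0.25411541  0.091     ]
side C [ 0.59638187 -0.25308642] [ 0.59718015 -0.252915  ] [0.0907, 0.088, 0.0874, 0.0878] [16.0, 15.5, 15.8, 17.6] line 14.72582237075872 [ 0.59945278 -0.2511865   0.091     ]
```

```bash
cat >> h.py <<'E'
def plan(*wps,vmax=.034,wmax=6.9):
    "waypoints (x,y,z,theta_deg,grip) -> rows printed in fives"
    s,th,_=pose(); p=np.array(s["eef_pos"]); rows=[]
    for x,y,z,t,g in wps:
        d=np.array([x,y,z])-p; dt=t-th
        n=max(1,int(np.ceil(max(np.linalg.norm(d)/vmax,abs(dt)/wmax))))
        tgt=p+d; 
        for i in range(n):
            e=(tgt-p)/(n-i); c,q=np.cos(np.radians(th)),np.sin(np.radians(th))
            r=[round(float(v)*10,2) for v in(c*e[0]+q*e[1],q*e[0]-c*e[1],-e[2])]
            sp=round(-(t-th)/(n-i)/180,3)
            p=p+np.array([c*r[0]+q*r[1],q*r[0]-c*r[1],-r[2]])/10; th-=sp*180
            rows.append(r+[sp,g])
    print("at",np.round(s["eef_pos"],4),"th",round(pose()[1],1),"t",round(s["t"],2),"F",np.round(s["force"],1),"w",round(s["width"],3),"j7",round(s["joint_pos"][6],2))
    for i in range(0,len(rows),5): print(str(rows[i:i+5]).replace(" ",""))
E
python3 - <<'E'
from h import *
plan((.45,-.3,.28,90,1),(.542,.1925,.20,177.3,1))
E
```

```text
at [ 0.1576 -0.6562  0.2311] th 13.5 t 0.35 F [ 0.9 -1.   0.1] w 1.004 j7 -0.08
[[0.26,-0.2,-0.03,np.float64(-0.03),1],[0.28,-0.17,-0.04,np.float64(-0.03),1],[0.3,-0.15,-0.03,np.float64(-0.03),1],[0.31,-0.12,-0.04,np.float64(-0.03),1],[0.32,-0.09,-0.03,np.float64(-0.03),1]]
[[0.32,-0.06,-0.04,np.float64(-0.031),1],[0.33,-0.03,-0.03,np.float64(-0.03),1],[0.33,0.01,-0.04,np.float64(-0.031),1],[0.33,0.04,-0.03,np.float64(-0.03),1],[0.32,0.07,-0.04,np.float64(-0.031),1]]
[[0.31,0.1,-0.03,np.float64(-0.03),1],[0.3,0.13,-0.04,np.float64(-0.031),1],[0.29,0.15,-0.03,np.float64(-0.03),1],[0.27,0.18,-0.04,np.float64(-0.031),1],[0.33,0.06,0.05,np.float64(-0.032),1]]
[[0.32,0.09,0.05,np.float64(-0.032),1],[0.31,0.13,0.05,np.float64(-0.032),1],[0.3,0.16,0.05,np.float64(-0.032),1],[0.28,0.18,0.05,np.float64(-0.032),1],[0.26,0.21,0.06,np.float64(-0.032),1]]
[[0.23,0.24,0.05,np.float64(-0.033),1],[0.21,0.26,0.06,np.float64(-0.032),1],[0.18,0.28,0.05,np.float64(-0.033),1],[0.15,0.3,0.06,np.float64(-0.032),1],[0.12,0.31,0.05,np.float64(-0.033),1]]
[[0.09,0.32,0.06,np.float64(-0.032),1],[0.06,0.33,0.05,np.float64(-0.033),1],[0.02,0.33,0.06,np.float64(-0.032),1],[-0.01,0.33,0.05,np.float64(-0.033),1]]
```

Call:
{"api": "arm_command", "payload": {
  "motion": [
    [0.26,-0.2,-0.03,-0.03,1],
    [0.28,-0.17,-0.04,-0.03,1],
    [0.3,-0.15,-0.03,-0.03,1],
    [0.31,-0.12,-0.04,-0.03,1],
    [0.32,-0.09,-0.03,-0.03,1]
  ]
}}

```text
t: 0.77
eef_pos: [0.2633, -0.5269, 0.2487]
tcp_rot: [0.937, 0.348, -0.0, 0.0]
force: [0.4, -0.8, 0.2]
width: 1.0
```

Call:
{"api": "arm_command", "payload": {
  "motion": [
    [0.32,-0.06,-0.04,-0.031,1],
    [0.33,-0.03,-0.03,-0.03,1],
    [0.33,0.01,-0.04,-0.031,1],
    [0.33,0.04,-0.03,-0.03,1],
    [0.32,0.07,-0.04,-0.031,1]
  ]
}}

```text
t: 1.18
eef_pos: [0.368, -0.3996, 0.2666]
tcp_rot: [0.828, 0.561, -0.0, 0.0]
force: [1.3, -0.6, 0.2]
width: 0.997
```

Call:
{"api": "arm_command", "payload": {
  "motion": [
    [0.31,0.1,-0.03,-0.03,1],
    [0.3,0.13,-0.04,-0.031,1],
    [0.29,0.15,-0.03,-0.03,1],
    [0.27,0.18,-0.04,-0.031,1],
    [0.33,0.06,0.05,-0.032,1]
  ]
}}

```text
t: 1.6
eef_pos: [0.4593, -0.2669, 0.2771]
tcp_rot: [0.669, 0.743, 0.001, 0.002]
force: [0.8, -0.0, 0.4]
width: 0.999
```

Call:
{"api": "arm_command", "payload": {
  "motion": [
    [0.32,0.09,0.05,-0.032,1],
    [0.31,0.13,0.05,-0.032,1],
    [0.3,0.16,0.05,-0.032,1],
    [0.28,0.18,0.05,-0.032,1],
    [0.26,0.21,0.06,-0.032,1]
  ]
}}

```text
t: 2.02
eef_pos: [0.4861, -0.1009, 0.2495]
tcp_rot: [0.463, 0.886, -0.0, 0.001]
force: [0.6, -0.4, 0.3]
width: 1.0
```

Call:
{"api": "arm_command", "payload": {
  "motion": [
    [0.23,0.24,0.05,-0.033,1],
    [0.21,0.26,0.06,-0.032,1],
    [0.18,0.28,0.05,-0.033,1],
    [0.15,0.3,0.06,-0.032,1],
    [0.12,0.31,0.05,-0.033,1]
  ]
}}

```text
t: 2.43
eef_pos: [0.5181, 0.0627, 0.2222]
tcp_rot: [0.224, 0.975, -0.0, 0.0]
force: [0.6, -0.9, -0.0]
width: 1.001
```

Call:
{"api": "arm_command", "payload": {
  "motion": [
    [0.09,0.32,0.06,-0.032,1],
    [0.06,0.33,0.05,-0.033,1],
    [0.02,0.33,0.06,-0.032,1],
    [-0.01,0.33,0.05,-0.033,1]
  ]
}}

```text
t: 2.77
eef_pos: [0.5422, 0.1932, 0.2]
tcp_rot: [0.021, 1.0, -0.0, 0.0]
force: [0.1, -0.8, -0.0]
width: 0.999
```

```bash
sed -i 's/sp=round(-/sp=round(float(-/; s|/(n-i)/180,3)|/(n-i)/180),3)|' h.py; python3 - <<'E'
from h import *
plan((.542,.192,.11,177.3,1))
E
```

```text
at [0.5422 0.1932 0.2   ] th 177.6 t 2.77 F [ 0.1 -0.8 -0. ] w 0.999 j7 0.73
[[0.0,-0.0,0.3,0.0,1],[0.0,-0.01,0.3,0.001,1],[0.0,-0.0,0.3,0.0,1]]
```

Call:
{"api": "arm_command", "payload": {
  "motion": [
    [0,0,0.35,0,1],
    [0,0,0.35,0,1],
    [0,-0.01,0.35,0.001,1],
    [0,0,0.35,0,1],
    [0,0,0.35,0,1]
  ]
}}

```text
t: 3.18
eef_pos: [0.5421, 0.1907, 0.0237]
tcp_rot: [0.025, 1.0, -0.0, 0.0]
force: [0.2, -0.3, -0.0]
width: 0.998
```

Call:
{"api": "arm_command", "payload": {
  "motion": [
    [0,0,0,0,0],
    [0,0,0,0,0],
    [0,0,0,0,0],
    [0,0,0,0,0],
    [0,0,0,0,0]
  ]
}}

```text
t: 3.6
eef_pos: [0.5436, 0.1919, 0.0278]
tcp_rot: [0.025, 1.0, 0.001, 0.002]
force: [0.4, 1.1, 3.5]
width: 0.529
```

Call:
{"api": "arm_command", "payload": {
  "motion": [
    [0,0,0,0,0],
    [0,0,0,0,0],
    [0,0,-0.1,0,0],
    [0,0,-0.2,0,0],
    [0,0,-0.2,0,0]
  ]
}}

```text
t: 4.02
eef_pos: [0.5409, 0.19, 0.0758]
tcp_rot: [0.025, 1.0, -0.001, -0.001]
force: [0.7, -0.2, -3.9]
width: 0.528
```

```bash
python3 - <<'E'
from h import *
im=env.snapshot("side"); cv2.imwrite("pics/s1.png",cv2.resize(im[120:240,180:330,::-1],None,fx=5,fy=5))
plan((.54,.10,.27,160,0),(.51,-.1,.27,120,0),(.597,-.252,.27,105.4,0))
E
```

```text
at [0.5433 0.1915 0.08  ] th 177.1 t 4.07 F [ 1.1  0.3 -1.6] w 0.53 j7 0.6
[[-0.0,-0.13,-0.27,0.014,0],[-0.01,-0.13,-0.27,0.014,0],[-0.01,-0.13,-0.27,0.013,0],[-0.02,-0.13,-0.27,0.014,0],[-0.02,-0.13,-0.27,0.013,0]]
[[-0.03,-0.13,-0.27,0.014,0],[-0.04,-0.12,-0.28,0.013,0],[-0.07,-0.33,0.0,0.037,0],[-0.1,-0.32,0.0,0.037,0],[-0.14,-0.31,0.0,0.037,0]]
[[-0.18,-0.29,0.0,0.037,0],[-0.21,-0.26,0.0,0.037,0],[-0.23,-0.24,0.0,0.037,0],[-0.29,-0.0,0.0,0.014,0],[-0.29,0.01,0.0,0.013,0]]
[[-0.29,0.02,0.0,0.014,0],[-0.29,0.04,0.0,0.013,0],[-0.29,0.05,0.0,0.014,0],[-0.29,0.06,0.0,0.013,0]]
```

View pics/s1.png

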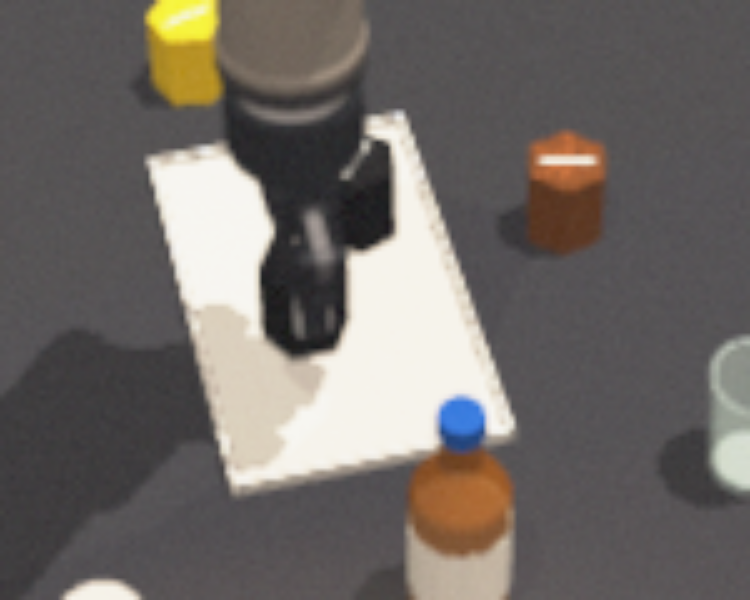

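The knob is held between the pads at a width of 0.53, which is about 45 mm; its twin still stands upright in the tray. On to the stud.

Call:
{"api": "arm_command", "payload": {
  "motion": [
    [0,-0.13,-0.27,0.014,0],
    [-0.01,-0.13,-0.27,0.014,0],
    [-0.01,-0.13,-0.27,0.013,0],
    [-0.02,-0.13,-0.27,0.014,0],
    [-0.02,-0.13,-0.27,0.013,0]
  ]
}}

```text
t: 4.48
eef_pos: [0.5382, 0.1245, 0.2112]
tcp_rot: [0.133, 0.991, -0.0, -0.0]
force: [0.6, 0.3, -4.6]
width: 0.531
```

Call:
{"api": "arm_command", "payload": {
  "motion": [
    [-0.03,-0.13,-0.27,0.014,0],
    [-0.04,-0.12,-0.28,0.013,0],
    [-0.07,-0.33,0,0.037,0],
    [-0.1,-0.32,0,0.037,0],
    [-0.14,-0.31,0,0.037,0]
  ]
}}

```text
t: 4.9
eef_pos: [0.5223, -0.0018, 0.2657]
tcp_rot: [0.344, 0.939, -0.0, 0.0]
force: [0.6, 0.2, -4.7]
width: 0.526
```

Call:
{"api": "arm_command", "payload": {
  "motion": [
    [-0.18,-0.29,0,0.037,0],
    [-0.21,-0.26,0,0.037,0],
    [-0.23,-0.24,0,0.037,0],
    [-0.29,0,0,0.014,0],
    [-0.29,0.01,0,0.013,0]
  ]
}}

```text
t: 5.32
eef_pos: [0.5357, -0.1528, 0.2651]
tcp_rot: [0.538, 0.843, -0.001, -0.0]
force: [1.0, 0.4, -3.9]
width: 0.528
```

Call:
{"api": "arm_command", "payload": {
  "motion": [
    [-0.29,0.02,0,0.014,0],
    [-0.29,0.04,0,0.013,0],
    [-0.29,0.05,0,0.014,0],
    [-0.29,0.06,0,0.013,0],
    [0,0,0,0,0]
  ]
}}

```text
t: 5.73
eef_pos: [0.596, -0.2595, 0.264]
tcp_rot: [0.609, 0.793, -0.001, 0.001]
force: [-0.3, -2.2, -3.8]
width: 0.528
```

```bash
python3 - <<'E'
from h import *
plan((.597,-.252,.19,105.2,0))
E
```

```text
at [ 0.596  -0.2595  0.264 ] th 105.0 t 5.73 F [-0.3 -2.2 -3.8] w 0.528 j7 0.4
[[0.02,0.01,0.25,-0.0,0],[0.02,0.01,0.25,-0.001,0],[0.03,0.01,0.24,-0.0,0]]
```

Call:
{"api": "arm_command", "payload": {
  "motion": [
    [0,0,0.25,0,0],
    [0,0,0.25,0,0],
    [0,0,0.2,0,0],
    [0,0,0,0,0],
    [0,0,0,0,0]
  ]
}}

```text
t: 6.15
eef_pos: [0.5944, -0.252, 0.1942]
tcp_rot: [0.605, 0.796, -0.001, -0.002]
force: [0.2, -0.3, -4.6]
width: 0.532
```

```bash
python3 - <<'E'
from h import *
m=[]
for n in("top","side"):
    im=env.snapshot(n); c=proj(n,(.597,-.252,.13)).astype(int)
    m.append(cv2.resize(im[c[1]-35:c[1]+35,c[0]-35:c[0]+35,::-1],None,fx=5.6,fy=5.6,interpolation=cv2.INTER_CUBIC))
cv2.imwrite("pics/m2.png",np.hstack(m))
plan((.597,-.252,.185,105.2,0))
E
```

```text
at [ 0.5965 -0.2524  0.1968] th 105.5 t 6.25 F [-0.7 -0.4 -5.2] w 0.527 j7 0.37
[[0.0,0.01,0.12,0.002,0]]
```

View pics/m2.png

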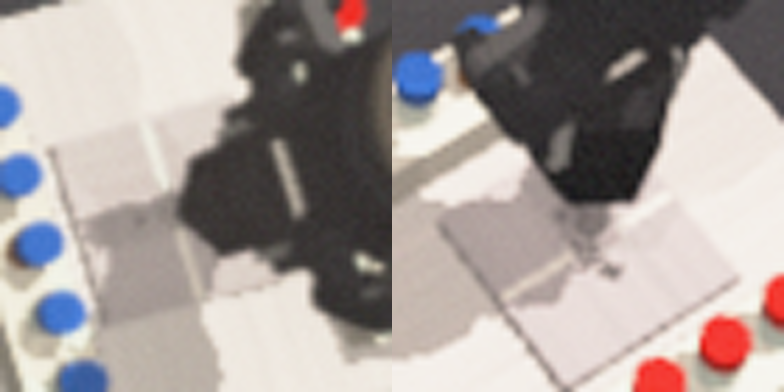

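The knob hangs centred over the stud, its white line parallel to the plate lines. Lowering.

Call:
{"api": "arm_command", "payload": {
  "motion": [
    [0,0,0.15,0,0],
    [0,0,0.15,0,0],
    [0,0,0.1,0,0],
    [0,0,0.1,0,0],
    [0,0,0.05,0,0]
  ]
}}

```text
t: 6.67
eef_pos: [0.5972, -0.2522, 0.1408]
tcp_rot: [0.605, 0.796, 0.001, 0.001]
force: [2.7, 0.8, -2.6]
width: 0.529
```

Call:
{"api": "arm_command", "payload": {
  "motion": [
    [0,0,0.05,0,0],
    [0,0,0.05,0,0],
    [0,0,0.03,0,0],
    [0,0,0.03,0,0],
    [0,0,0,0,0]
  ]
}}

```text
t: 7.08
eef_pos: [0.5981, -0.2523, 0.1248]
tcp_rot: [0.605, 0.796, 0.001, 0.002]
force: [9.3, -0.4, -7.3]
width: 0.533
```

```bash
python3 - <<'E'
from h import *
plan((.597,-.252,.121,105.2,0)); print(env.state()["ft_torque"])
E
```

```text
at [ 0.5981 -0.2523  0.1248] th 105.5 t 7.08 F [ 9.3 -0.4 -7.3] w 0.533 j7 0.33
[[0.01,-0.01,0.04,0.002,0]]
[-0.12021182 -2.16447054 -0.02468507]
```

Call:
{"api": "arm_command", "payload": {
  "motion": [
    [0,0.01,0,0,0],
    [0,0.005,0.02,0,0],
    [0,0,0,0,0.78],
    [0,0,0,0,0.78],
    [0,0,0,0,0.78]
  ]
}}

```text
t: 7.5
eef_pos: [0.5962, -0.2523, 0.1221]
tcp_rot: [0.606, 0.796, -0.001, -0.001]
force: [-0.0, 0.3, 0.2]
width: 0.78
```

Call:
{"api": "arm_command", "payload": {
  "motion": [
    [0,0,0,0,0.78],
    [0,0,0,0,0.78],
    [0,0,0,0,0.78]
  ]
}}

```text
t: 7.75
eef_pos: [0.5969, -0.252, 0.1223]
tcp_rot: [0.605, 0.796, -0.0, -0.0]
force: [-0.6, 0.5, -0.1]
width: 0.778
```

```bash
python3 - <<'E'
from h import *
m=[]
for n in("top","side"):
    im=env.snapshot(n); c=proj(n,(.597,-.252,.13)).astype(int)
    m.append(cv2.resize(im[c[1]-35:c[1]+35,c[0]-35:c[0]+35,::-1],None,fx=5.6,fy=5.6,interpolation=cv2.INTER_CUBIC))
cv2.imwrite("pics/m3.png",np.hstack(m))
plan((.597,-.252,.121,105.2,0))
E
```

```text
at [ 0.5971 -0.252   0.1223] th 105.5 t 7.85 F [-0.6  0.2 -0.4] w 0.78 j7 0.33
[[-0.0,-0.0,0.01,0.002,0]]
```

View pics/m3.png

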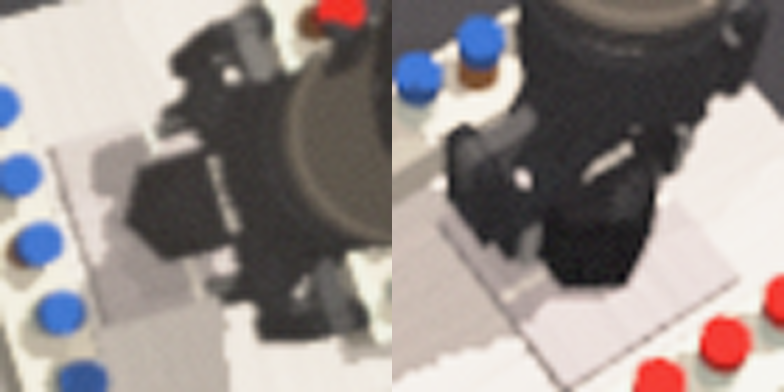

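The knob sits upright on the thread with clear gaps to both pads. Taking a fresh grip and turning clockwise a little.

Call:
{"api": "arm_command", "payload": {
  "motion": [
    [0,0,0,0,0],
    [0,0,0,0,0],
    [0,0,0,0,0],
    [0,0,0,0,0]
  ]
}}

```text
t: 8.18
eef_pos: [0.5983, -0.2515, 0.1227]
tcp_rot: [0.605, 0.796, 0.001, 0.001]
force: [3.4, -0.0, -0.3]
width: 0.53
```

Call:
{"api": "arm_command", "payload": {
  "motion": [
    [0,0,0.004,0.03,0],
    [0,0,0.004,0.03,0],
    [0,0,0.004,0.03,0],
    [0,0,0,0,0]
  ]
}}

```text
t: 8.52
eef_pos: [0.5986, -0.2512, 0.1216]
tcp_rot: [0.712, 0.702, 0.001, 0.001]
force: [5.4, 1.4, -1.5]
width: 0.532
```

```bash
python3 - <<'E'
from h import *
plan((.597,-.252,.121,105.2,0)); print(env.state()["ft_torque"])
E
```

```text
at [ 0.5986 -0.2512  0.1216] th 89.2 t 8.52 F [ 5.4  1.4 -1.5] w 0.532 j7 0.08
[[-0.0,-0.01,0.0,-0.03,0],[-0.0,-0.0,0.0,-0.03,0],[-0.01,-0.01,0.01,-0.029,0]]
[ 0.34145101 -1.12820319 -0.01876645]
```

Call:
{"api": "arm_command", "payload": {
  "motion": [
    [0,0.01,0.005,0.036,0],
    [0,0,0.005,0.036,0],
    [0,0,0.005,0.036,0],
    [0,0,0.005,0.036,0],
    [0,0,0.005,0.036,0]
  ]
}}

```text
t: 8.93
eef_pos: [0.5992, -0.2515, 0.1192]
tcp_rot: [0.88, 0.476, 0.001, 0.0]
force: [4.1, 1.7, 1.9]
width: 0.527
```

Call:
{"api": "arm_command", "payload": {
  "motion": [
    [0,0,0.005,0.036,0],
    [0,0,0.005,0.036,0],
    [0,0,0.005,0.036,0],
    [0,0,0.005,0.036,0],
    [0,0,0,0,0]
  ]
}}

```text
t: 9.35
eef_pos: [0.6002, -0.2515, 0.1183]
tcp_rot: [0.963, 0.269, 0.001, 0.002]
force: [1.9, 0.4, 6.5]
width: 0.532
```

```bash
python3 - <<'E'
from h import *
plan((.598,-.252,.121,20,0)); print(env.state()["ft_torque"])
E
```

```text
at [ 0.6002 -0.2515  0.1183] th 31.2 t 9.35 F [1.9 0.4 6.5] w 0.532 j7 -0.81
[[-0.01,-0.0,-0.01,0.031,0],[-0.01,-0.01,-0.02,0.031,0]]
[ 0.01736755 -0.72677115  1.48806799]
```

Call:
{"api": "arm_command", "payload": {
  "motion": [
    [0,0,0.004,0.025,0],
    [0,0,0.004,0.025,0],
    [0,0,0,0,0]
  ]
}}

```text
t: 9.6
eef_pos: [0.6004, -0.2509, 0.1172]
tcp_rot: [0.98, 0.197, 0.001, 0.002]
force: [4.7, -1.2, 4.4]
width: 0.531
```

```bash
python3 - <<'E'
from h import *
plan((.598,-.252,.121,20,0)); print(env.state()["ft_torque"])
E
```

```text
at [ 0.6004 -0.2509  0.1172] th 22.7 t 9.6 F [ 4.7 -1.2  4.4] w 0.531 j7 -0.94
[[-0.03,0.0,-0.04,0.015,0]]
[ 0.79142801 -0.78059836  3.95079806]
```

Call:
{"api": "arm_command", "payload": {
  "motion": [
    [0,0,0,0.025,0],
    [0,0,0,0.025,0],
    [0,0,0,0,0]
  ]
}}

```text
t: 9.85
eef_pos: [0.6033, -0.2512, 0.1172]
tcp_rot: [0.993, 0.117, 0.004, 0.002]
force: [13.6, -1.4, -1.1]
width: 0.527
```

```bash
python3 - <<'E'
from h import *
plan((.598,-.252,.121,30,0)); print(env.state()["ft_torque"])
E
```

```text
at [ 0.6033 -0.2512  0.1172] th 13.5 t 9.85 F [13.6 -1.4 -1.1] w 0.527 j7 -1.08
[[-0.02,-0.0,-0.01,-0.031,0],[-0.02,-0.0,-0.01,-0.03,0],[-0.01,-0.01,-0.02,-0.031,0]]
[-0.12282961 -2.66947395  3.12778691]
```

Call:
{"api": "arm_command", "payload": {
  "motion": [
    [0,0,0,-0.03,0],
    [0,0,0,-0.03,0.78],
    [0,0,0,0,0.78],
    [0,0,0,0,0.78],
    [0,0,-0.1,0,0.78]
  ]
}}

```text
t: 10.27
eef_pos: [0.5953, -0.2522, 0.1236]
tcp_rot: [0.979, 0.204, -0.003, -0.001]
force: [-0.7, -0.2, -0.5]
width: 0.779
```

Call:
{"api": "arm_command", "payload": {
  "motion": [
    [0,0,-0.3,0,0.78],
    [0,0,-0.3,0,0.78],
    [-0.2,0,-0.3,0,0.78],
    [-0.3,0,-0.1,0,0.78],
    [-0.3,0,0,0,0.78]
  ]
}}

```text
t: 10.68
eef_pos: [0.5258, -0.2851, 0.23]
tcp_rot: [0.979, 0.206, 0.002, 0.002]
force: [-0.4, -1.2, -0.6]
width: 0.782
```

Call:
{"api": "arm_command", "payload": {
  "motion": [
    [-0.3,0,0,0,0.78],
    [0,0,0,0,0.78]
  ]
}}

```text
t: 10.85
eef_pos: [0.4908, -0.3008, 0.2266]
tcp_rot: [0.98, 0.201, -0.002, 0.001]
force: [-0.8, -0.2, -0.4]
width: 0.785
```

```bash
python3 - <<'E'
from h import *
m=[]
for n in("top","side"):
    im=env.snapshot(n); c=proj(n,(.598,-.252,.15)).astype(int)
    m.append(cv2.resize(im[c[1]-35:c[1]+35,c[0]-35:c[0]+35,::-1],None,fx=5.6,fy=5.6,interpolation=cv2.INTER_CUBIC))
    print(n,c)
cv2.imwrite("pics/m4.png",np.hstack(m))
plan((.598,-.252,.121,30,0))
E
```

```text
top [408 178]
side [318 292]
at [ 0.4959 -0.2975  0.2266] th 23.5 t 10.95 F [ 0.7 -0.8  0.4] w 0.778 j7 -0.76
[[0.22,-0.0,0.21,-0.007,0],[0.22,0.0,0.21,-0.007,0],[0.23,0.01,0.21,-0.007,0],[0.22,0.01,0.21,-0.008,0],[0.23,0.02,0.22,-0.007,0]]
```

View pics/m4.png

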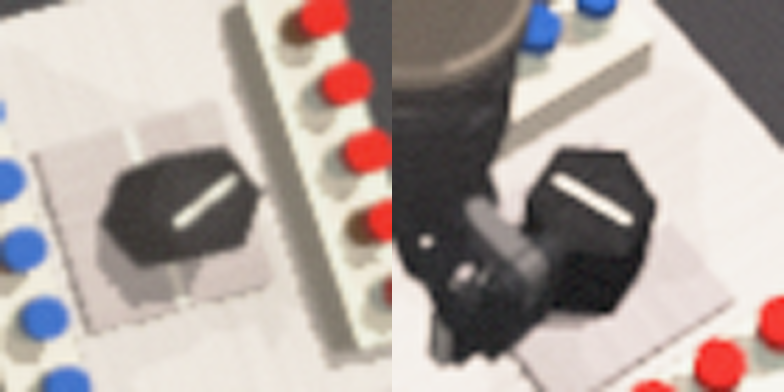

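```bash
python3 - <<'E'
from h import *
f=lambda u,v,c:((u+.5)/5.6-.5+c[0]-35,(v+.5)/5.6-.5+c[1]-35)
T=[f(178,222,(408,178)),f(236,180,(408,178))];S=[f(556-392,179,(318,292)),f(630-392,221,(318,292))]
for n,P in(("top",T),("side",S)):
    W=[onz(n,p,.153) for p in P]; d=W[1]-W[0]; print(n,np.round((W[0]+W[1])/2,4),np.linalg.norm(d),np.degrees(np.arctan2(d[1],d[0]))%180)
print(tri(np.mean(T,0),np.mean(S,0)))
E
```

```text
top [ 0.5973 -0.2542  0.153 ] 0.03206113716975805 125.36863552229983
side [ 0.5973 -0.2529  0.153 ] 0.033674183431441865 128.99321953412047
(array([ 0.59700485, -0.25364582,  0.15434402]), np.float64(0.0001300704638790019))
```

The line now sits at about 127° (-53°), which is 68° from the start. The knob is stuck high and the torque kept rising, so it binds: this knob is the wrong one. I'll unscrew it and return it to the tray.

```bash
python3 - <<'E'
from h import *
plan((.597,-.2525,.2,37,.78),(.597,-.2525,.116,37,.78))
E
```

```text
at [ 0.4959 -0.2975  0.2266] th 23.5 t 10.95 F [ 0.7 -0.8  0.4] w 0.778 j7 -0.76
[[0.28,-0.0,0.07,-0.019,0.78],[0.28,0.01,0.07,-0.019,0.78],[0.27,0.03,0.06,-0.018,0.78],[0.27,0.05,0.07,-0.019,0.78],[0.0,-0.0,0.28,0.0,0.78]]
[[0.0,-0.0,0.28,0.0,0.78],[0.0,-0.0,0.28,0.0,0.78]]
```

Grip after settling, then back off 68° counter-clockwise, rising about 0.5 mm per row.

Call:
{"api": "arm_command", "payload": {
  "motion": [
    [0.28,0,0.07,-0.019,0.78],
    [0.28,0.01,0.07,-0.019,0.78],
    [0.27,0.03,0.06,-0.018,0.78],
    [0.27,0.05,0.07,-0.019,0.78],
    [0,0,0,0,0.78]
  ]
}}

```text
t: 11.37
eef_pos: [0.6035, -0.2448, 0.1972]
tcp_rot: [0.946, 0.324, 0.001, -0.002]
force: [0.1, 1.9, -0.1]
width: 0.779
```

```bash
python3 - <<'E'
from h import *
env.snapshot("top");plan((.597,-.2525,.116,37,.78))
E
```

```text
at [ 0.6012 -0.2469  0.1976] th 37.6 t 11.42 F [-0.1 -0.3 -0.6] w 0.777 j7 -0.69
[[-0.02,0.01,0.27,0.001,0.78],[-0.02,0.0,0.27,0.001,0.78],[-0.03,0.01,0.28,0.001,0.78]]
```

Call:
{"api": "arm_command", "payload": {
  "motion": [
    [0,0,0.1,0,0.78],
    [0,0,0,0,0.78]
  ]
}}

```text
t: 11.58
eef_pos: [0.597, -0.2512, 0.1869]
tcp_rot: [0.948, 0.319, -0.001, -0.001]
force: [-0.5, -0.1, -0.6]
width: 0.78
```

```bash
python3 - <<'E'
from h import *
plan((.597,-.2525,.116,37,.78))
E
```

```text
at [ 0.597  -0.2512  0.1869] th 37.2 t 11.58 F [-0.5 -0.1 -0.6] w 0.78 j7 -0.69
[[-0.0,0.0,0.24,0.0,0.78],[-0.0,0.0,0.23,0.001,0.78],[-0.01,0.01,0.24,0.0,0.78]]
```

Lower, grip and back off 68°.

Call:
{"api": "arm_command", "payload": {
  "motion": [
    [0,0,0.24,0,0.78],
    [0,0,0.23,0,0.78],
    [-0.01,0.01,0.24,0,0.78],
    [0,0,0,0,0.78],
    [0,0,0,0,0]
  ]
}}

```text
t: 12.0
eef_pos: [0.5966, -0.253, 0.117]
tcp_rot: [0.948, 0.319, -0.001, -0.001]
force: [-0.3, -1.2, -0.4]
width: 0.655
```

Call:
{"api": "arm_command", "payload": {
  "motion": [
    [0,0,0,0,0],
    [0,0,0,0,0],
    [0,0,0,0,0],
    [0,0,-0.005,-0.036,0],
    [0,0,-0.005,-0.036,0]
  ]
}}

```text
t: 12.42
eef_pos: [0.5986, -0.2537, 0.1202]
tcp_rot: [0.905, 0.426, 0.0, 0.001]
force: [-0.9, -2.3, -0.3]
width: 0.528
```

Call:
{"api": "arm_command", "payload": {
  "motion": [
    [0,0,-0.005,-0.036,0],
    [0,0,-0.005,-0.036,0],
    [0,0,-0.005,-0.036,0],
    [0,0,-0.005,-0.036,0],
    [0,0,-0.005,-0.036,0]
  ]
}}

```text
t: 12.83
eef_pos: [0.599, -0.2542, 0.1227]
tcp_rot: [0.75, 0.662, 0.0, 0.002]
force: [0.8, -3.4, -2.2]
width: 0.53
```

Call:
{"api": "arm_command", "payload": {
  "motion": [
    [0,0,-0.005,-0.036,0],
    [0,0,-0.005,-0.036,0],
    [0,0,-0.005,-0.036,0],
    [0,0,-0.005,-0.025,0],
    [0,0,0,0,0]
  ]
}}

```text
t: 13.25
eef_pos: [0.5994, -0.254, 0.1247]
tcp_rot: [0.597, 0.802, 0.0, 0.002]
force: [2.6, -2.5, 0.4]
width: 0.527
```

```bash
python3 - <<'E'
from h import *
plan((.597,-.2525,.27,105,0)); print(env.state()["ft_torque"])
E
```

```text
at [ 0.5994 -0.254   0.1247] th 106.6 t 13.25 F [ 2.6 -2.5  0.4] w 0.527 j7 0.35
[[0.0,-0.0,-0.29,0.002,0],[0.01,-0.0,-0.29,0.002,0],[0.0,-0.01,-0.29,0.002,0],[0.01,-0.0,-0.29,0.002,0],[0.0,-0.01,-0.29,0.001,0]]
[-0.74081736 -0.37182302 -0.07172394]
```

Call:
{"api": "arm_command", "payload": {
  "motion": [
    [0,0,-0.05,0,0],
    [0,0,-0.1,0,0],
    [0,0,-0.2,0,0],
    [0,0,-0.3,0,0],
    [0,0,-0.3,0,0]
  ]
}}

```text
t: 13.67
eef_pos: [0.5968, -0.2513, 0.2182]
tcp_rot: [0.599, 0.801, -0.0, -0.002]
force: [0.8, -0.7, -3.7]
width: 0.53
```

Call:
{"api": "arm_command", "payload": {
  "motion": [
    [0,0,-0.3,0,0],
    [0,0,-0.2,0,0],
    [0,0,0,0,0]
  ]
}}

```text
t: 13.92
eef_pos: [0.6004, -0.252, 0.2738]
tcp_rot: [0.599, 0.801, 0.001, 0.004]
force: [0.7, 0.2, -4.2]
width: 0.531
```

```bash
python3 - <<'E'
from h import *
plan((.51,-.1,.265,125,0),(.542,.188,.2,177,0),(.542,.188,.1,177,0))
E
```

```text
at [ 0.6004 -0.252   0.2738] th 106.5 t 13.92 F [ 0.7  0.2 -4.2] w 0.531 j7 0.41
[[0.29,-0.07,0.01,-0.017,0],[0.29,-0.06,0.02,-0.017,0],[0.29,-0.04,0.01,-0.017,0],[0.29,-0.03,0.02,-0.017,0],[0.29,-0.01,0.01,-0.017,0]]
[[0.3,0.01,0.02,-0.018,0],[0.24,0.21,0.07,-0.032,0],[0.22,0.24,0.07,-0.032,0],[0.19,0.26,0.07,-0.032,0],[0.17,0.27,0.07,-0.032,0]]
[[0.14,0.29,0.07,-0.032,0],[0.11,0.3,0.07,-0.032,0],[0.08,0.31,0.08,-0.032,0],[0.05,0.32,0.07,-0.032,0],[0.01,0.32,0.08,-0.033,0]]
[[0.0,0.0,0.33,0.0,0],[0.0,0.0,0.33,0.0,0],[0.0,0.0,0.34,0.0,0]]
```

Call:
{"api": "arm_command", "payload": {
  "motion": [
    [0.29,-0.07,0.01,-0.017,0],
    [0.29,-0.06,0.02,-0.017,0],
    [0.29,-0.04,0.01,-0.017,0],
    [0.29,-0.03,0.02,-0.017,0],
    [0.29,-0.01,0.01,-0.017,0]
  ]
}}

```text
t: 14.33
eef_pos: [0.5204, -0.1248, 0.2592]
tcp_rot: [0.485, 0.874, -0.0, -0.002]
force: [-0.2, -0.5, -3.7]
width: 0.528
```

Call:
{"api": "arm_command", "payload": {
  "motion": [
    [0.3,0.01,0.02,-0.018,0],
    [0.24,0.21,0.07,-0.032,0],
    [0.22,0.24,0.07,-0.032,0],
    [0.19,0.26,0.07,-0.032,0],
    [0.17,0.27,0.07,-0.032,0]
  ]
}}

```text
t: 14.75
eef_pos: [0.5205, 0.0288, 0.2296]
tcp_rot: [0.273, 0.962, -0.0, -0.001]
force: [0.2, 0.4, -4.6]
width: 0.529
```

Call:
{"api": "arm_command", "payload": {
  "motion": [
    [0.14,0.29,0.07,-0.032,0],
    [0.11,0.3,0.07,-0.032,0],
    [0.08,0.31,0.08,-0.032,0],
    [0.05,0.32,0.07,-0.032,0],
    [0.01,0.32,0.08,-0.033,0]
  ]
}}

```text
t: 15.17
eef_pos: [0.5376, 0.1882, 0.1924]
tcp_rot: [0.023, 1.0, -0.001, -0.001]
force: [0.0, 0.9, -3.4]
width: 0.53
```

Call:
{"api": "arm_command", "payload": {
  "motion": [
    [0,0,0.33,0,0],
    [0,0,0.33,0,0],
    [0,0,0.34,0,0],
    [0,0,0,0,0]
  ]
}}

```text
t: 15.5
eef_pos: [0.5334, 0.1842, 0.0867]
tcp_rot: [0.025, 1.0, -0.003, -0.007]
force: [-1.6, -1.3, -4.6]
width: 0.526
```

```bash
python3 - <<'E'
from h import *
plan((.542,.188,.026,177,0))
E
```

```text
at [0.5334 0.1842 0.0867] th 177.1 t 15.5 F [-1.6 -1.3 -4.6] w 0.526 j7 0.62
[[-0.04,0.02,0.3,0.0,0],[-0.04,0.02,0.31,0.001,0]]
```

Call:
{"api": "arm_command", "payload": {
  "motion": [
    [0,0,0.2,0,0],
    [0,0,0.2,0,0],
    [0,0,0.1,0,0],
    [0,0,0,0,0],
    [0,0,0,0,0]
  ]
}}

```text
t: 15.92
eef_pos: [0.5391, 0.1871, 0.0448]
tcp_rot: [0.025, 1.0, -0.0, -0.0]
force: [-0.5, 0.8, -3.8]
width: 0.53
```

```bash
python3 - <<'E'
from h import *
plan((.542,.188,.026,177,0))
E
```

```text
at [0.5391 0.1871 0.0448] th 177.1 t 15.92 F [-0.5  0.8 -3.8] w 0.53 j7 0.57
[[-0.03,0.01,0.19,0.001,0]]
```

Call:
{"api": "arm_command", "payload": {
  "motion": [
    [0,0,0.07,0,0],
    [0,0,0.05,0,0],
    [0,0,0.03,0,0],
    [0,0,0.02,0,0],
    [0,0,0,0,0]
  ]
}}

```text
t: 16.33
eef_pos: [0.5395, 0.1871, 0.0297]
tcp_rot: [0.025, 1.0, -0.001, 0.001]
force: [-6.4, -4.7, 18.6]
width: 0.53
```

Call:
{"api": "arm_command", "payload": {
  "motion": [
    [0,0,0,0,0.8],
    [0,0,0,0,0.8],
    [0,0,0,0,0.8],
    [0,0,0,0,0.8],
    [0,0,-0.1,0,1]
  ]
}}

```text
t: 16.75
eef_pos: [0.5382, 0.1865, 0.0361]
tcp_rot: [0.025, 1.0, -0.001, -0.001]
force: [0.1, -0.4, -0.5]
width: 0.918
```

Call:
{"api": "arm_command", "payload": {
  "motion": [
    [0,0,-0.25,0,1],
    [0,0,-0.3,0,1],
    [0,0,-0.3,0,1],
    [0,0,-0.3,0,1],
    [0,0,0,0,1]
  ]
}}

```text
t: 17.17
eef_pos: [0.5421, 0.1894, 0.1588]
tcp_rot: [0.025, 1.0, 0.002, 0.004]
force: [0.7, 1.8, 0.3]
width: 1.001
```

```bash
python3 - <<'E'
from h import *
plan((.604,.302,.13,137,1))
E
```

```text
at [0.5421 0.1894 0.1588] th 177.1 t 17.17 F [0.7 1.8 0.3] w 1.001 j7 0.68
[[-0.09,0.19,0.05,0.037,1],[-0.07,0.2,0.05,0.037,1],[-0.05,0.21,0.05,0.037,1],[-0.02,0.21,0.05,0.037,1],[0.0,0.22,0.04,0.038,1]]
[[0.03,0.21,0.05,0.037,1]]
```

Call:
{"api": "arm_command", "payload": {
  "motion": [
    [-0.09,0.19,0.05,0.037,1],
    [-0.07,0.2,0.05,0.037,1],
    [-0.05,0.21,0.05,0.037,1],
    [-0.02,0.21,0.05,0.037,1],
    [0,0.22,0.04,0.038,1]
  ]
}}

```text
t: 17.58
eef_pos: [0.591, 0.2813, 0.1281]
tcp_rot: [0.315, 0.949, -0.0, -0.0]
force: [0.9, -0.1, 0.4]
width: 1.001
```

Call:
{"api": "arm_command", "payload": {
  "motion": [
    [0.03,0.21,0.05,0.037,1],
    [0,0,0,0,1],
    [0,0,0,0,1],
    [0,0,0,0,1]
  ]
}}

```text
t: 17.92
eef_pos: [0.6006, 0.2987, 0.1232]
tcp_rot: [0.366, 0.931, -0.0, -0.0]
force: [-0.8, -0.9, -0.3]
width: 1.0
```

```bash
python3 - <<'E'
from h import *
plan((.604,.302,.025,137,1))
im=env.snapshot("side"); cv2.imwrite("pics/s5.png",cv2.resize(im[110:230,180:330,::-1],None,fx=5,fy=5))
E
```

```text
at [0.6006 0.2987 0.1232] th 137.1 t 17.92 F [-0.8 -0.9 -0.3] w 1.0 j7 -0.06
[[-0.0,0.02,0.33,0.0,1],[-0.0,0.01,0.33,0.0,1],[-0.0,0.02,0.32,0.001,1]]
```

View pics/s5.png

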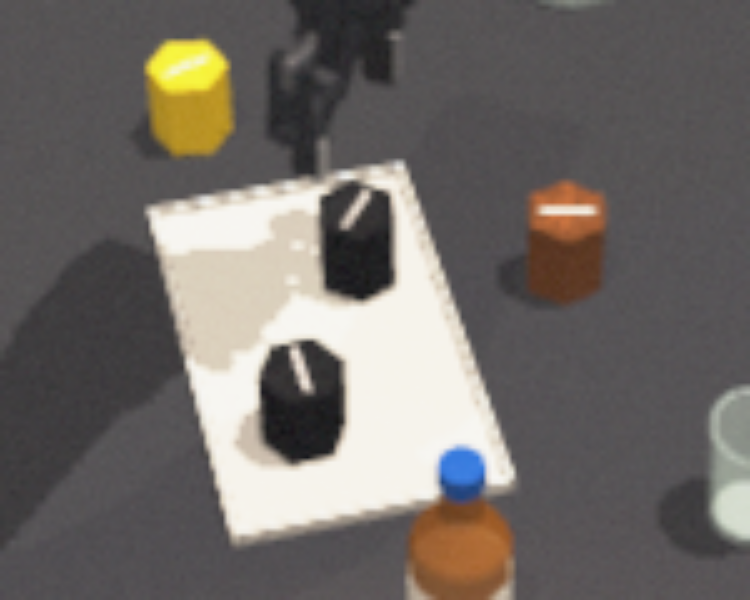

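The wrong knob stands upright in the tray, at about (301,400) in the crop, and the gripper is over the other. Lower and grip.

Call:
{"api": "arm_command", "payload": {
  "motion": [
    [0,0.02,0.33,0,1],
    [0,0.01,0.33,0,1],
    [0,0.01,0.25,0,1],
    [0,0,0.07,0,1],
    [0,0,0,0,1]
  ]
}}

```text
t: 18.38
eef_pos: [0.6024, 0.3002, 0.0234]
tcp_rot: [0.367, 0.93, -0.002, -0.001]
force: [-0.5, -1.2, -0.2]
width: 1.0
```

Call:
{"api": "arm_command", "payload": {
  "motion": [
    [0,0,0,0,0],
    [0,0,0,0,0],
    [0,0,0,0,0],
    [0,0,0,0,0],
    [0,0,0,0,0]
  ]
}}

```text
t: 18.8
eef_pos: [0.605, 0.303, 0.0276]
tcp_rot: [0.367, 0.93, 0.001, 0.001]
force: [-0.3, -1.3, 6.1]
width: 0.528
```

Call:
{"api": "arm_command", "payload": {
  "motion": [
    [0,0,0,0,0],
    [0,0,0,0,0]
  ]
}}

```text
t: 18.97
eef_pos: [0.605, 0.3031, 0.0277]
tcp_rot: [0.367, 0.93, 0.001, 0.001]
force: [-0.4, -1.0, 6.5]
width: 0.533
```

```bash
python3 - <<'E'
from h import *
plan((.604,.302,.10,137,0),(.51,.05,.265,137,0),(.51,-.1,.265,120,0),(.598,-.2525,.265,105.2,0))
E
```

```text
at [0.605  0.3031 0.0277] th 137.0 t 18.97 F [-0.4 -1.   6.5] w 0.533 j7 -0.12
[[-0.0,-0.0,-0.24,-0.0,0],[-0.0,-0.01,-0.24,-0.0,0],[-0.0,-0.0,-0.24,-0.0,0],[-0.1,-0.25,-0.17,-0.0,0],[-0.1,-0.25,-0.16,-0.0,0]]
[[-0.1,-0.25,-0.17,-0.0,0],[-0.1,-0.25,-0.16,-0.0,0],[-0.11,-0.25,-0.17,-0.0,0],[-0.1,-0.25,-0.16,-0.0,0],[-0.11,-0.25,-0.17,-0.0,0]]
[[-0.1,-0.25,-0.16,-0.0,0],[-0.11,-0.24,-0.17,-0.0,0],[-0.1,-0.25,-0.16,-0.0,0],[-0.21,-0.22,-0.0,0.019,0],[-0.22,-0.21,-0.0,0.019,0]]
[[-0.23,-0.19,-0.0,0.019,0],[-0.24,-0.18,-0.0,0.019,0],[-0.24,-0.16,-0.0,0.018,0],[-0.29,-0.0,-0.0,0.014,0],[-0.29,0.01,-0.0,0.014,0]]
[[-0.3,0.03,-0.0,0.014,0],[-0.29,0.04,-0.0,0.014,0],[-0.29,0.05,-0.0,0.013,0],[-0.29,0.06,-0.0,0.014,0]]
```

Call:
{"api": "arm_command", "payload": {
  "motion": [
    [0,0,-0.24,0,0],
    [0,-0.01,-0.24,0,0],
    [0,0,-0.24,0,0],
    [-0.1,-0.25,-0.17,0,0],
    [-0.1,-0.25,-0.16,0,0]
  ]
}}

```text
t: 19.38
eef_pos: [0.5831, 0.253, 0.1322]
tcp_rot: [0.365, 0.931, 0.001, 0.0]
force: [0.5, -1.8, -2.8]
width: 0.53
```

Call:
{"api": "arm_command", "payload": {
  "motion": [
    [-0.1,-0.25,-0.17,0,0],
    [-0.1,-0.25,-0.16,0,0],
    [-0.11,-0.25,-0.17,0,0],
    [-0.1,-0.25,-0.16,0,0],
    [-0.11,-0.25,-0.17,0,0]
  ]
}}

```text
t: 19.8
eef_pos: [0.535, 0.1232, 0.2141]
tcp_rot: [0.366, 0.93, -0.0, -0.0]
force: [0.8, -0.3, -2.5]
width: 0.534
```

Call:
{"api": "arm_command", "payload": {
  "motion": [
    [-0.1,-0.25,-0.16,0,0],
    [-0.11,-0.24,-0.17,0,0],
    [-0.1,-0.25,-0.16,0,0],
    [-0.21,-0.22,0,0.019,0],
    [-0.22,-0.21,0,0.019,0]
  ]
}}

```text
t: 20.22
eef_pos: [0.5083, -0.0125, 0.264]
tcp_rot: [0.422, 0.907, 0.0, 0.002]
force: [0.9, 0.1, -3.4]
width: 0.534
```

Call:
{"api": "arm_command", "payload": {
  "motion": [
    [-0.23,-0.19,0,0.019,0],
    [-0.24,-0.18,0,0.019,0],
    [-0.24,-0.16,0,0.018,0],
    [-0.29,0,0,0.014,0],
    [-0.29,0.01,0,0.014,0]
  ]
}}

```text
t: 20.63
eef_pos: [0.5367, -0.1523, 0.2628]
tcp_rot: [0.538, 0.843, -0.001, 0.0]
force: [1.4, 0.0, -2.3]
width: 0.533
```

Call:
{"api": "arm_command", "payload": {
  "motion": [
    [-0.3,0.03,0,0.014,0],
    [-0.29,0.04,0,0.014,0],
    [-0.29,0.05,0,0.013,0],
    [-0.29,0.06,0,0.014,0],
    [0,0,0,0,0]
  ]
}}

```text
t: 21.05
eef_pos: [0.5975, -0.26, 0.2617]
tcp_rot: [0.611, 0.791, -0.001, 0.001]
force: [-0.9, -1.1, -2.0]
width: 0.534
```

Call:
{"api": "arm_command", "payload": {
  "motion": [
    [0,0,0.25,0,0],
    [0,0,0.25,0,0],
    [0,0,0.1,0,0],
    [0,0,0,0,0],
    [0,0,0,0,0]
  ]
}}

```text
t: 21.47
eef_pos: [0.5966, -0.2529, 0.2025]
tcp_rot: [0.608, 0.794, -0.0, -0.0]
force: [0.8, -0.2, -3.4]
width: 0.531
```

```bash
python3 - <<'E'
from h import *
m=[]
for n in("top","side"):
    im=env.snapshot(n); c=proj(n,(.597,-.252,.13)).astype(int)
    m.append(cv2.resize(im[c[1]-35:c[1]+35,c[0]-35:c[0]+35,::-1],None,fx=5.6,fy=5.6,interpolation=cv2.INTER_CUBIC))
cv2.imwrite("pics/m6.png",np.hstack(m))
plan((.598,-.2525,.124,105.2,0))
E
```

```text
at [ 0.5978 -0.2532  0.2041] th 105.1 t 21.57 F [-0.3  0.5 -2.4] w 0.53 j7 0.39
[[0.0,0.0,0.27,-0.0,0],[0.0,0.0,0.27,-0.0,0],[0.01,0.0,0.26,-0.0,0]]
```

View pics/m6.png

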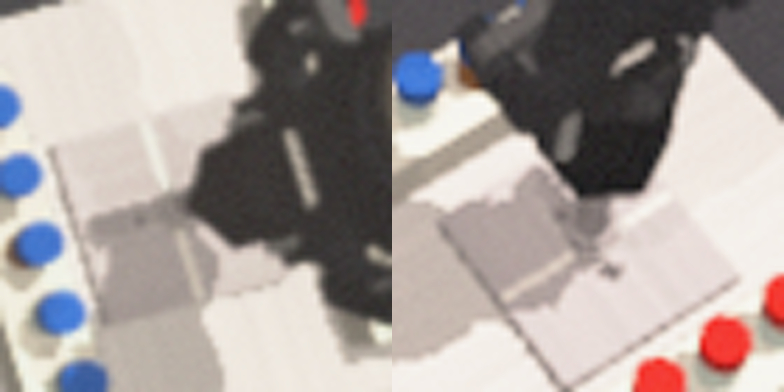

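The second knob hangs centred over the stud with its line aligned. Lower by 80 mm, slowing at the end.

Call:
{"api": "arm_command", "payload": {
  "motion": [
    [0,0,0.2,0,0],
    [0,0,0.15,0,0],
    [0,0,0.12,0,0],
    [0,0,0.1,0,0],
    [0,0,0.08,0,0]
  ]
}}

```text
t: 21.98
eef_pos: [0.598, -0.2532, 0.1377]
tcp_rot: [0.608, 0.794, 0.001, 0.001]
force: [1.2, 0.2, -2.1]
width: 0.529
```

Call:
{"api": "arm_command", "payload": {
  "motion": [
    [0,0,0.06,0,0],
    [0,0,0.05,0,0],
    [0,0,0.03,0,0],
    [0,0,0,0,0]
  ]
}}

```text
t: 22.32
eef_pos: [0.5985, -0.2526, 0.1234]
tcp_rot: [0.608, 0.794, 0.001, 0.001]
force: [6.4, 1.9, -6.9]
width: 0.529
```

Call:
{"api": "arm_command", "payload": {
  "motion": [
    [0,0,0,0,0.78],
    [0,0,0,0,0.78],
    [0,0,0,0,0.78],
    [0,0,0,0,0.78],
    [0,0,0,0,0.78]
  ]
}}

```text
t: 22.73
eef_pos: [0.5967, -0.2535, 0.1235]
tcp_rot: [0.608, 0.794, -0.0, 0.0]
force: [0.7, -0.2, 0.4]
width: 0.778
```

Call:
{"api": "arm_command", "payload": {
  "motion": [
    [0,0,0,0,0.78],
    [0,0,0,0,0.78],
    [0,0,0,0,0],
    [0,0,0,0,0],
    [0,0,0,0,0]
  ]
}}

```text
t: 23.15
eef_pos: [0.5987, -0.2524, 0.1243]
tcp_rot: [0.608, 0.794, 0.001, 0.001]
force: [3.9, 1.8, 2.3]
width: 0.531
```

Call:
{"api": "arm_command", "payload": {
  "motion": [
    [0,0,0,0,0],
    [0,0.01,0.003,0.03,0],
    [0,0,0.004,0.03,0],
    [0,0,0.004,0.03,0],
    [0,0,0,0,0]
  ]
}}

```text
t: 23.57
eef_pos: [0.5987, -0.2525, 0.1229]
tcp_rot: [0.715, 0.699, 0.001, 0.001]
force: [3.5, 2.2, 3.2]
width: 0.531
```

```bash
python3 - <<'E'
from h import *
plan((.598,-.2525,.121,105.2,0)); print(env.state()["ft_torque"])
E
```

```text
at [ 0.5987 -0.2525  0.1229] th 88.8 t 23.57 F [3.5 2.2 3.2] w 0.531 j7 0.1
[[-0.0,-0.0,0.01,-0.03,0],[0.0,-0.0,0.0,-0.031,0],[0.0,-0.01,0.01,-0.03,0]]
[ 0.47143295 -0.64168873 -0.12091154]
```

Call:
{"api": "arm_command", "payload": {
  "motion": [
    [0,0,0.005,0.036,0],
    [0,0,0.005,0.036,0],
    [0,0,0.005,0.036,0],
    [0,0,0.005,0.036,0],
    [0,0,0.005,0.036,0]
  ]
}}

```text
t: 23.98
eef_pos: [0.5992, -0.2519, 0.1207]
tcp_rot: [0.881, 0.473, 0.001, 0.0]
force: [3.8, 4.2, 5.9]
width: 0.528
```

Call:
{"api": "arm_command", "payload": {
  "motion": [
    [0,0,0.005,0.036,0],
    [0,0,0.005,0.036,0],
    [0,0,0.005,0.036,0],
    [0,0,0.005,0.036,0],
    [0,0,0.005,0.036,0]
  ]
}}

```text
t: 24.4
eef_pos: [0.5998, -0.2518, 0.1183]
tcp_rot: [0.978, 0.209, 0.002, 0.0]
force: [5.4, 3.8, 5.6]
width: 0.53
```

```bash
python3 - <<'E'
from h import *
plan((.598,-.2525,.121,20,0)); print(env.state()["ft_torque"])
E
```

```text
at [ 0.5998 -0.2518  0.1183] th 24.1 t 24.4 F [5.4 3.8 5.6] w 0.53 j7 -0.88
[[-0.02,-0.0,-0.03,0.023,0]]
[ 0.74643797 -0.81765931  0.02915885]
```

81° turned with no torque, past the 68° point where the first one bound: this one fits. Continue.

Call:
{"api": "arm_command", "payload": {
  "motion": [
    [0,0,0.004,0.036,0],
    [0,0,0.004,0.036,0],
    [0,0,0.004,0.036,0],
    [0,0,0.004,0.036,0],
    [0,0,0.004,0.036,0]
  ]
}}

```text
t: 24.82
eef_pos: [0.5998, -0.2526, 0.1163]
tcp_rot: [0.997, -0.073, 0.002, 0.0]
force: [3.2, 1.9, 6.8]
width: 0.532
```

```bash
python3 - <<'E'
from h import *
plan((.598,-.2525,.121,-15,0)); print(env.state()["ft_torque"])
E
```

```text
at [ 0.5998 -0.2526  0.1163] th -8.4 t 24.82 F [3.2 1.9 6.8] w 0.532 j7 -1.37
[[-0.02,0.0,-0.05,0.037,0]]
[ 0.25596198 -0.7269225   0.14264517]
```

Call:
{"api": "arm_command", "payload": {
  "motion": [
    [0,0,0.003,0.03,0],
    [0,0,0.003,0.02,0],
    [0,0,0.002,0.015,0],
    [0,0,0,0,0]
  ]
}}

```text
t: 25.15
eef_pos: [0.6001, -0.2527, 0.1163]
tcp_rot: [0.985, -0.173, 0.002, -0.0]
force: [3.8, 2.7, 10.0]
width: 0.532
```

```bash
python3 - <<'E'
from h import *
plan((.598,-.2525,.121,-15,0)); print(env.state()["ft_torque"])
E
```

```text
at [ 0.6001 -0.2527  0.1163] th -19.9 t 25.15 F [ 3.8  2.7 10. ] w 0.532 j7 -1.54
[[-0.02,0.01,-0.05,-0.027,0]]
[ 0.56528972 -0.70561185 -0.03596833]
```

Call:
{"api": "arm_command", "payload": {
  "motion": [
    [0,0,0,0.02,0],
    [0,0,0,0.02,0],
    [0,0,0,0,0]
  ]
}}

```text
t: 25.4
eef_pos: [0.6003, -0.2525, 0.1163]
tcp_rot: [0.973, -0.232, 0.002, 0.0]
force: [3.5, 0.7, 9.1]
width: 0.531
```

```bash
python3 - <<'E'
from h import *
plan((.598,-.2525,.121,-15,0)); print(env.state()["ft_torque"])
E
```

```text
at [ 0.6003 -0.2525  0.1163] th -26.8 t 25.4 F [3.5 0.7 9.1] w 0.531 j7 -1.64
[[-0.01,0.01,-0.02,-0.033,0],[-0.01,-0.0,-0.03,-0.033,0]]
[ 0.42416087 -0.73576808  1.43385153]
```

The stop is reached at about 128-130°, with torque now rising. Release, lift clear and check.

Call:
{"api": "arm_command", "payload": {
  "motion": [
    [0,0,0,-0.01,0],
    [0,0,0,0,0.78],
    [0,0,0,0,0.78],
    [0,0,0,0,0.78],
    [0,0,-0.1,0,0.78]
  ]
}}

```text
t: 25.82
eef_pos: [0.5954, -0.2528, 0.1221]
tcp_rot: [0.976, -0.22, -0.003, -0.0]
force: [-0.5, -0.0, -1.2]
width: 0.778
```

Call:
{"api": "arm_command", "payload": {
  "motion": [
    [0,0,-0.3,0,0.78],
    [0,0,-0.3,0,0.78],
    [-0.2,0,-0.3,0,0.78],
    [-0.3,-0.1,0,0,0.78],
    [-0.3,-0.1,0,0,0.78]
  ]
}}

```text
t: 26.23
eef_pos: [0.5342, -0.2018, 0.2169]
tcp_rot: [0.975, -0.221, 0.002, 0.0]
force: [-0.9, 0.7, 0.6]
width: 0.778
```

Call:
{"api": "arm_command", "payload": {
  "motion": [
    [-0.3,-0.1,0,0,0.78],
    [0,0,0,0,0.78],
    [0,0,0,0,0.78]
  ]
}}

```text
t: 26.48
eef_pos: [0.5103, -0.1779, 0.2151]
tcp_rot: [0.976, -0.219, -0.0, -0.0]
force: [0.5, 0.1, 0.3]
width: 0.779
```

```bash
python3 - <<'E'
from h import *
m=[]
for n in("top","side"):
    im=env.snapshot(n)
    for q in((.598,-.252,.15),(.56,.22,.03)):
        c=proj(n,q).astype(int); print(n,c)
        m.append(cv2.resize(im[c[1]-35:c[1]+35,c[0]-35:c[0]+35,::-1],(300,300),interpolation=cv2.INTER_CUBIC))
cv2.imwrite("pics/m7.png",np.vstack([np.hstack(m[:2]),np.hstack(m[2:])]))
plan((.598,-.252,.121,30,0))
E
```

```text
top [408 178]
top [223 198]
side [318 292]
side [244 181]
at [ 0.5118 -0.1795  0.215 ] th -25.4 t 26.58 F [ 1.  -0.  -0.2] w 0.784 j7 -1.74
[[0.12,0.03,0.1,-0.034,0],[0.12,0.04,0.11,-0.034,0],[0.11,0.06,0.1,-0.034,0],[0.1,0.07,0.11,-0.034,0],[0.1,0.08,0.1,-0.034,0]]
[[0.09,0.09,0.11,-0.034,0],[0.08,0.1,0.1,-0.035,0],[0.07,0.1,0.11,-0.034,0],[0.05,0.11,0.1,-0.035,0]]
```

View pics/m7.png

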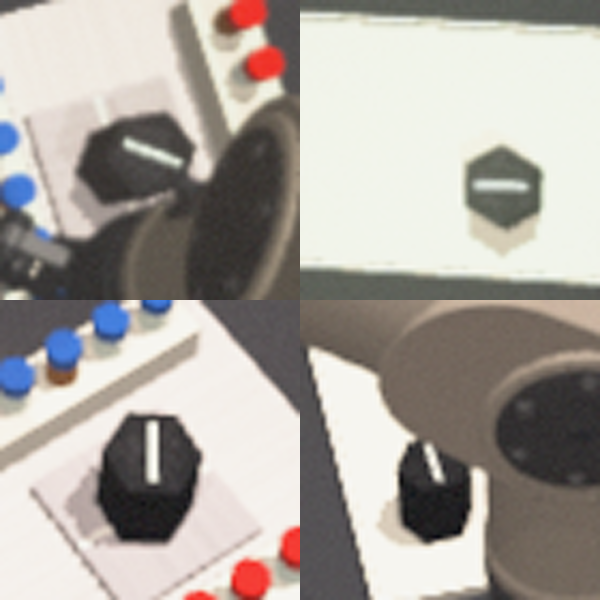

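```bash
python3 - <<'E'
from h import *
k=300/70
f=lambda u,v,c:((u+.5)/k-.5+c[0]-35,(v+.5)/k-.5+c[1]-35)
T=[f(124,140,(408,178)),f(182,163,(408,178))];S=[f(153,121,(318,292)),f(153,182,(318,292))]
for n,P in(("top",T),("side",S)):
    W=[onz(n,p,.149) for p in P]; d=W[1]-W[0]; print(n,np.round((W[0]+W[1])/2,4),np.linalg.norm(d),np.degrees(np.arctan2(d[1],d[0]))%180)
print(tri(np.mean(T,0),np.mean(S,0)))
E
```

```text
top [ 0.5991 -0.2526  0.149 ] 0.035509495386677525 67.59991494617934
side [ 0.5985 -0.25    0.149 ] 0.035664729932257895 68.22270552783573
(array([ 0.59818422, -0.25152627,  0.1517176 ]), np.float64(0.0010608998683694912))
```

The line is at 68°, so the knob turned about 127° to its stop. Height agrees with seated, and the other knob is upright in the tray. Handing in.

```bash
python3 -c "
from h import *
print(env.state()['t'],env.state()['force']); print(env.hand_in())"
```

```text
26.5833 [ 0.98869551 -0.04386834 -0.24396493]
the job is handed in; nothing more can be done
None
```

The knob that fits is screwed down to its stop on the clamp plate. The wrong one is back in the tray, upright on its floor. I handed in at 26.6 s; no verdict came back.

- **Wrong knob:** I tried the nearer tray knob first. Set on the stud, released and gripped afresh, it bound after about 68°: the torque rose to about 4 N m, and its line stood 68° from the start. I unscrewed it and put it back.
- **Right knob:** I set the other one on the stud, released it and took a fresh grip. It turned with almost no torque past 68° and reached its stop at about 127°. The gripper sank about 8 mm, against roughly 9 mm nominal.
- **Last checks:**
  - The knob's axis is within about 2 mm of the stud.
  - Its line is at 68° in both views.
  - The triangulated top is at 151.7 mm, where a seated knob should be at 149 mm. Taken alone, that reading disagrees with seating. I took the difference as the camera's error, because the same method read 2.6 and 3.6 mm high on the knobs in the tray.
- **Loose items:** I did not measure the bottle, beaker and jar again at the end. Every move passed above them, and no contact force appeared on the way.

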